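Sort the diamond files in the rack behind their retaining bar

ROBOT

A 6-joint arm with a two-finger parallel gripper is mounted at the origin on the work surface. World frame = base frame: x ahead of the robot, y to its left, z up, the work surface at z = 0. Lengths are in mm, angles in rad, forces in N, time in s.
With the tool pointing down it reaches from about 350 to 975 mm from the base axis. Payload 7.1 kg.
Tool frame: the origin (TCP) lies on the front face of the gripper's body, between the roots of the fingers; the fingertips stand 80 mm ahead of it and the grasp point (between the pads) lies 61 mm ahead of it; z points along the fingers, y is the line along which they close (so a half turn about z gives the same grasp; the last joint's range is limited). The gripper opens to 88 mm and grips with 3 to 60 N. Pads are 20 mm wide; open, the fingers measure 115 mm over their backs; the gripper's body (75 mm by 178 mm) begins 61 mm behind the grasp point.
Start: joints at [1.15, 0.423, 1.63, -0, 1.089, -0.019], TCP at [244.39, 575.221, 302.675] pointing down, gripper open.
Joint ranges: [-3, 3], [-0.9, 2.11], [0.09, 2.58], [-1.31, 4.45], [0.11, 2.69], [-2.54, 2.54]. Speed limits (rad/s): [2.39, 2.39, 3.01, 3.14, 3.14, 3.14].

INTERFACE

Orientations are given as a rotation vector (axis times angle).
In Python, from workcell import readout, vision, close_job gives the robot as it stands.
- The arm moves only by the tool servo_tool, never from a script. Its argument "plan" is a list that holds one entry, the list of rows, each a list of 7 numbers: the gripper command: -1 is fully open, 1 is shut, values between are in proportion, then the shift along the world's x, y, z in units of 40 mm (1.0 is 40 mm), then the turn, a rotation vector about the world's x, y, z in units of 5 degrees (1.0 is 5 degrees). A call has 1 to 5 rows; each row shifts and turns the commanded pose from where the row before left it; what a row does not reach is not made up. A row lasts 1/12 s, in which the tool goes at most 41.7 mm and 7.16 degrees, less where a joint would pass 70% of its speed; a pose out of reach is approached as far as the arm can. A call is refused whole if a number of a shift passes 1 or a number of a turn 1, either way. A call with a gripper value outside its range is refused whole. The fingers move at their own pace and stop on an object; the grip force is fixed at half the most. Time passes only in rows, so rows that do not move let the fingers close. It gives the time, the measured TCP pose, the force, the opening and the grip force at its end, in the units of the state.
- readout.get_obs(): the state, without advancing time (a new reading comes with each control period).
- vision.get_image(name): name is "scene" or "top" or "wrist"; returns the picture (400x640x3 uint8, red, green, blue); there is no depth.
- vision.camera_params(name): a dict with "fx", "fy", "cx", "cy" (pixels), "rvec" (rotation vector, rad) and "tvec" (3), from world to camera coordinates, as OpenCV has them; the wrist camera has in their place "hand_eye" (4x4, takes a point from camera to tool coordinates, whose origin is the TCP and whose axes are the flange's). Camera axes: x right, y down, z forward; pixel columns grow to the right and rows downward; lengths in mm; the calibration is good to about 2 mm. A picture is of the moment at which its call begins: read the wrist's pose just before it. camera_params takes no time and is no camera call.
- close_job(): hands the job in; it is judged then, once.
The state is a dict: "t": time; "qpos": joint angles; "qvel": joint speeds; "joint_torque": joint torques, N m; "ee_pos": TCP position; "orientation": TCP orientation; "ft_force": force on the tool from outside, world axes, zero at the start; "moment": the same for the moment, N m; "width": finger opening in mm; "grasp_force": force on a finger pad.
Only numpy, scipy, OpenCV 4.12 (cv2) and the standard library are available. Lean on these libraries where they do the work, as an engineer would, in place of code of your own. Each camera call takes 0.05 s, during which the arm holds its last target. There are 200 camera calls.

TASK

Some of the diamond files have been put back in the wrong bays of the rack. Lift the retaining bar out of its two brackets and lay it across both cork blocks of the bar rest, then put every file into the bay of its own handle's colour, lying flat between the ears with its blade pointing the same way as now; the empty grey bay is there as a parking place. When all three files are right, lay the bar back down in both brackets, centred, and let go.

Things in the scene. Friction and masses are not known exactly. Their poses are not given: they have to be found in the camera images.
- file_red_grip (a point): Diamond file with red handle: red block 95 long (x), 24 wide (y), 22 high (z) mm; a dark flat steel blade 13 wide, 4 thick sticks out 93 mm beyond its +x end at half its height. The point is the handle's centre, half-way up (11 mm above its underside), close to the balance; x runs along the file towards the blade. About 80 g.
- file_yellow_grip (a point): Diamond file with yellow handle: yellow block 95 long (x), 24 wide (y), 22 high (z) mm; a dark flat steel blade 13 wide, 4 thick sticks out 93 mm beyond its +x end at half its height. The point is the handle's centre, half-way up (11 mm above its underside), close to the balance; x runs along the file towards the blade. About 80 g.
- file_blue_grip (a point): Diamond file with blue handle: blue block 95 long (x), 24 wide (y), 22 high (z) mm; a dark flat steel blade 13 wide, 4 thick sticks out 93 mm beyond its +x end at half its height. The point is the handle's centre, half-way up (11 mm above its underside), close to the balance; x runs along the file towards the blade. About 80 g.
- bay_red: Red bay, fixed on the rack: plate 190 x 58 x 3 mm with two cross ribs at x = -35 and +35 mm, tops 18 mm above the origin, each with 6 mm high ears at its ends, 46 mm clear between. Origin on the plate's underside below the handle's place: a file lying right has its handle centre at x = 0, y = 0, z = 29 mm, blade to +x. Bays are 66 mm apart.
- bay_yellow: Yellow bay, fixed on the rack: plate 190 x 58 x 3 mm with two cross ribs at x = -35 and +35 mm, tops 18 mm above the origin, each with 6 mm high ears at its ends, 46 mm clear between. Origin on the plate's underside below the handle's place: a file lying right has its handle centre at x = 0, y = 0, z = 29 mm, blade to +x. Bays are 66 mm apart.
- bay_blue: Blue bay, fixed on the rack: plate 190 x 58 x 3 mm with two cross ribs at x = -35 and +35 mm, tops 18 mm above the origin, each with 6 mm high ears at its ends, 46 mm clear between. Origin on the plate's underside below the handle's place: a file lying right has its handle centre at x = 0, y = 0, z = 29 mm, blade to +x. Bays are 66 mm apart.
- bay_grey: Grey spare bay, fixed on the rack: plate 190 x 58 x 3 mm with two cross ribs at x = -35 and +35 mm, tops 18 mm above the origin, each with 6 mm high ears at its ends, 46 mm clear between. Origin on the plate's underside below the handle's place: a file lying right has its handle centre at x = 0, y = 0, z = 29 mm, blade to +x. Bays are 66 mm apart. Empty at the start.
- bar_mid (a point): Retaining bar: straight square aluminium bar 14 x 14 mm, 330 mm long along its y, with a black sleeve 50 mm long round its middle; about 170 g. The point is its middle, half-way up (7 mm above its underside). At the start it lies in the two brackets, across the blades and 7 mm above them.
- rack: Fixed plywood rack, 200 (x) x 345 (y) x 12 mm, bays side by side along y, handles to -x. Origin: centre of underside. Two dark steel open-topped brackets at x = 55, y = -153 and +153 mm, 12 mm thick along y, floor 50 and tips 68 mm above the origin; the opening along x is 20 mm at the floor, 36 at the top. Bar at home: along y, its middle at x = 55, y = 0, z = 57 mm.
- rest: Bar rest: pale wooden board 300 (x) x 70 (y) x 6 mm with two cork blocks 40 x 60 x 20 mm at x = -100 and +100 mm, their tops 26 mm above the origin. Origin at the centre of its underside. The bar laid across both blocks runs along x, its middle 33 mm above the origin. Fixed during an episode
Things that resemble listed ones, but are neither listed nor needed, are in the scene too. Of the things like the part that bears file_yellow_grip, leave any that is green; of the rest the larger one is meant.

How it is judged (in metres and radians):
On the way, in this order (a step that is already met when the one before it is completed fails the run):
1. the bar lies across both cork blocks of the rest, released (x of bar_mid in the frame of rest between -0.05 and 0.05 m and y of bar_mid in the frame of rest between -0.03 and 0.03 m and z of bar_mid in the frame of rest between 0.029 and 0.038 m and angle between the y axis of bar_mid and the x axis of rest, either way round below 0.25 rad and linear speed of bar below 0.02 m/s and contact force between the fingers and bar below 0.1 N), for 0.2 s.
2. every file lies in the bay of its own colour, released, with the bar still on its rest (x of file_red_grip in the frame of bay_red between -0.02 and 0.02 m and y of file_red_grip in the frame of bay_red between -0.014 and 0.014 m and z of file_red_grip in the frame of bay_red between 0.025 and 0.033 m and angle between the x axis of file_red_grip and the x axis of bay_red, either way round below 0.25 rad and angle between each of file_red_grip, file_yellow_grip, file_blue_grip's own z axis and vertical below 0.1 rad and x of rack in the frame of file_red_grip above 0 m and linear speed of each of file_red, file_yellow, file_blue below 0.02 m/s and contact force between the fingers and file_red below 0.1 N and x of file_yellow_grip in the frame of bay_yellow between -0.02 and 0.02 m and y of file_yellow_grip in the frame of bay_yellow between -0.014 and 0.014 m and z of file_yellow_grip in the frame of bay_yellow between 0.025 and 0.033 m and angle between the x axis of file_yellow_grip and the x axis of bay_yellow, either way round below 0.25 rad and x of rack in the frame of file_yellow_grip above 0 m and contact force between the fingers and file_yellow below 0.1 N and x of file_blue_grip in the frame of bay_blue between -0.02 and 0.02 m and y of file_blue_grip in the frame of bay_blue between -0.014 and 0.014 m and z of file_blue_grip in the frame of bay_blue between 0.025 and 0.033 m and angle between the x axis of file_blue_grip and the x axis of bay_blue, either way round below 0.25 rad and x of rack in the frame of file_blue_grip above 0 m and contact force between the fingers and file_blue below 0.1 N and x of bar_mid in the frame of rest between -0.05 and 0.05 m and y of bar_mid in the frame of rest between -0.03 and 0.03 m and z of bar_mid in the frame of rest between 0.029 and 0.038 m and angle between the y axis of bar_mid and the x axis of rest, either way round below 0.25 rad), for 0.2 s.
At the end, for the whole second after the job is handed in: All at rest and released: each file on both ribs of its own colour's bay (handle centre within 20 mm along, 14 mm across, 4 mm in height; level within 0.1 rad), blade pointing away as at the start; the bar in both brackets (middle within 12 mm across, 15 mm along, 5 mm in height; 0.08 rad) (x of file_red_grip in the frame of bay_red between -0.02 and 0.02 m and y of file_red_grip in the frame of bay_red between -0.014 and 0.014 m and z of file_red_grip in the frame of bay_red between 0.025 and 0.033 m and angle between the x axis of file_red_grip and the x axis of bay_red, either way round below 0.25 rad and angle between each of file_red_grip, file_yellow_grip, file_blue_grip's own z axis and vertical below 0.1 rad and x of rack in the frame of file_red_grip above 0 m and linear speed of each of file_red, file_yellow, file_blue, bar below 0.02 m/s and contact force between the fingers and file_red below 0.1 N and x of file_yellow_grip in the frame of bay_yellow between -0.02 and 0.02 m and y of file_yellow_grip in the frame of bay_yellow between -0.014 and 0.014 m and z of file_yellow_grip in the frame of bay_yellow between 0.025 and 0.033 m and angle between the x axis of file_yellow_grip and the x axis of bay_yellow, either way round below 0.25 rad and x of rack in the frame of file_yellow_grip above 0 m and contact force between the fingers and file_yellow below 0.1 N and x of file_blue_grip in the frame of bay_blue between -0.02 and 0.02 m and y of file_blue_grip in the frame of bay_blue between -0.014 and 0.014 m and z of file_blue_grip in the frame of bay_blue between 0.025 and 0.033 m and angle between the x axis of file_blue_grip and the x axis of bay_blue, either way round below 0.25 rad and x of rack in the frame of file_blue_grip above 0 m and contact force between the fingers and file_blue below 0.1 N and x of bar_mid in the frame of rack between 0.043 and 0.067 m and y of bar_mid in the frame of rack between -0.015 and 0.015 m and z of bar_mid in the frame of rack between 0.052 and 0.062 m and angle between the y axis of bar_mid and the y axis of rack, either way round below 0.08 rad and angle between bar_mid's own y axis and vertical between 1.5 and 1.64 rad and contact force between the fingers and bar below 0.1 N); the robot touches nothing.
It also fails if it takes over 134 s, if anything falls off the work surface, if the arm or the gripper's body presses on something with over 40 N, if the wrist force passes 120 N, or if a joint passes its speed limit or range.

## Working session

There is one attempt and no reset: what is moved stays moved. The work goes in short steps, Python scripts to look and compute and a tool call to move; the robot and the scene stay as the last step left them, time stands still between calls to the robot, and variables do not carry over. Pictures are saved under pics/ and viewed, at most 14 in all, crops included, and the job is handed in when it is done.

Besides the shell and the picture viewer there is one more tool, called after "Request:" in YAML: its name, and indented under it one key for each argument. servo_tool: Moves the arm, as the interface text tells. Its arguments: {"type":"object","properties":{"plan":{"type":"array"}},"required":["plan"]}

```bash
mkdir -p pics
cat > h.py <<'E'
import numpy as np, cv2
from workcell import readout, vision, close_job
from scipy.spatial.transform import Rotation as R
def cam(n, obs=None):
    p=vision.camera_params(n)
    K=np.array([[p['fx'],0,p['cx']],[0,p['fy'],p['cy']],[0,0,1.]])
    if n=='wrist':
        o=obs or readout.get_obs(); T=np.eye(4); T[:3,:3]=R.from_rotvec(o['orientation']).as_matrix(); T[:3,3]=o['ee_pos']
        M=T@np.array(p['hand_eye']); return K,M[:3,:3],M[:3,3]
    Rc=R.from_rotvec(np.ravel(p['rvec'])).as_matrix(); return K,Rc.T,-Rc.T@np.ravel(p['tvec'])
def ray(c,uv,z):
    K,Rm,o=c; d=Rm@np.linalg.inv(K)@np.array([uv[0],uv[1],1.]); return o+d*(z-o[2])/d[2]
def proj(c,P):
    K,Rm,o=c; q=K@(Rm.T@(np.array(P)-o)); return q[:2]/q[2]
def snap(n,f):
    o=readout.get_obs(); im=vision.get_image(n); cv2.imwrite('pics/'+f,im[:,:,::-1]); return im,cam(n,o)
E
python3 - <<'E'
from h import *
for n in ('scene','top'):
    im,c=snap(n,n+'0.png'); print(n,c[0][0,0],c[2].round(),c[1].round(2).tolist())
o=readout.get_obs(); print(o['t'],o['ee_pos'],o['orientation'])
E
```

```text
scene 515.8414259757598 [1159. -721. 1281.] [[0.73, 0.55, -0.42], [0.69, -0.59, 0.42], [-0.02, -0.59, -0.81]]
top 488.6030822454119 [ 327.  -76. 1410.] [[0.02, -0.99, 0.13], [-1.0, -0.01, 0.01], [-0.01, -0.13, -0.99]]
0.1 [244.23118827 574.88776127 301.99386488] [-6.26841180e-01 -3.07809664e+00  2.05776588e-03]
```

View pics/top0.png

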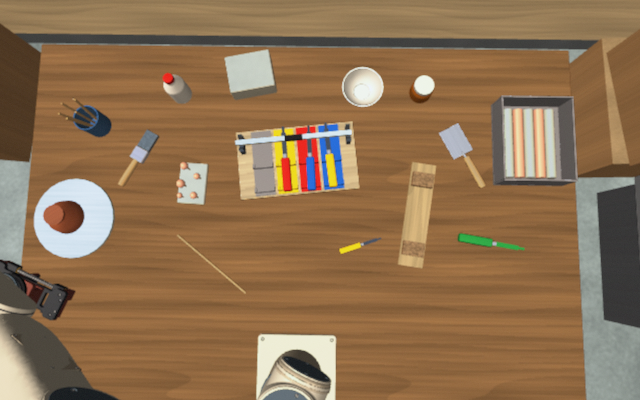

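View pics/scene0.png

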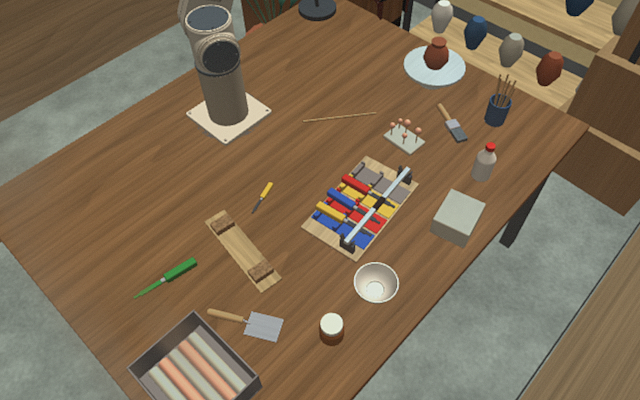

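The top view (x up, −y right) shows the rack around (297,160). Its bays from left to right are grey (empty), yellow holding the red file, red holding the blue file, and blue holding the yellow file. The bar lies at (295,137) and the rest at (417,215).

Candidates for the yellow file: the yellow-handled one in the rack at (331,168), the small yellow file on the table at (355,246), and the green one at (485,241). The rack one is larger, so I choose it. Next come a close crop and the coarse measurement.

```bash
cat > m.py <<'E'
from h import *
im=cv2.imread('pics/top0.png'); c=cam('top')
hsv=cv2.cvtColor(im,cv2.COLOR_BGR2HSV)
def blob(mask,x0,y0,x1,y1,k=1):
    m=np.zeros_like(mask); m[y0:y1,x0:x1]=mask[y0:y1,x0:x1]
    cs,_=cv2.findContours(m,cv2.RETR_EXTERNAL,cv2.CHAIN_APPROX_NONE)
    return sorted(cs,key=cv2.contourArea)[::-1][:k]
def w(p,z): return ray(c,p,z)[:2].round(1)
# rest: pale wood board
pale=cv2.inRange(hsv,(10,40,165),(30,130,255))
for nm,box,z in (('rest',(390,155,445,275),6),('rack',(225,110,370,210),12)):
    b=blob(pale,*box)[0]; r=cv2.minAreaRect(b); print(nm,cv2.contourArea(b),[w(p,z).tolist() for p in cv2.boxPoints(r)],w(r[0],z))
cork=cv2.inRange(hsv,(5,60,60),(25,200,150))
for b in blob(cork,398,155,438,270,2): r=cv2.minAreaRect(b); print('cork',r,w(r[0],26))
bar=cv2.inRange(hsv,(85,0,190),(130,70,255))
for b in blob(bar,230,110,365,160,3): r=cv2.minAreaRect(b); print('bar',r,[w(p,76).tolist() for p in cv2.boxPoints(r)])
cv2.imwrite('pics/c1.png',cv2.resize(im[105:285,220:450],None,fx=3.3,fy=3.3,interpolation=cv2.INTER_CUBIC))
E
python3 m.py
```

```text
rest 1953.0 [[304.6, -280.9], [605.0, -322.5], [596.0, -395.8], [296.3, -352.3]] [ 448.5 -337.6]
rack 1792.5 [[682.6, 198.1], [723.1, -151.0], [522.7, -171.9], [483.1, 170.9]] [602.   11.5]
cork ((417.5, 164.5), (19.0, 39.0), 90.0) [ 591.2 -337.8]
cork ((430.5, 253.5), (19.0, 13.0), 90.0) [ 337.8 -371.7]
bar ((259.52252197265625, 139.75889587402344), (5.241091728210449, 49.248931884765625), 85.03025817871094) [[646.2, 181.3], [660.3, 44.3], [645.4, 42.7], [631.3, 179.5]]
bar ((326.4195861816406, 133.63540649414062), (5.094285011291504, 49.067230224609375), 84.68545532226562) [[665.7, -5.8], [680.5, -142.3], [666.0, -143.8], [651.2, -7.4]]
bar ((328.0, 152.00001525878906), (1.4142134189605713, 1.4142134189605713), 45.0) [[613.5, -77.2], [616.4, -79.9], [613.6, -82.7], [610.7, -80.0]]
```

View pics/c1.png

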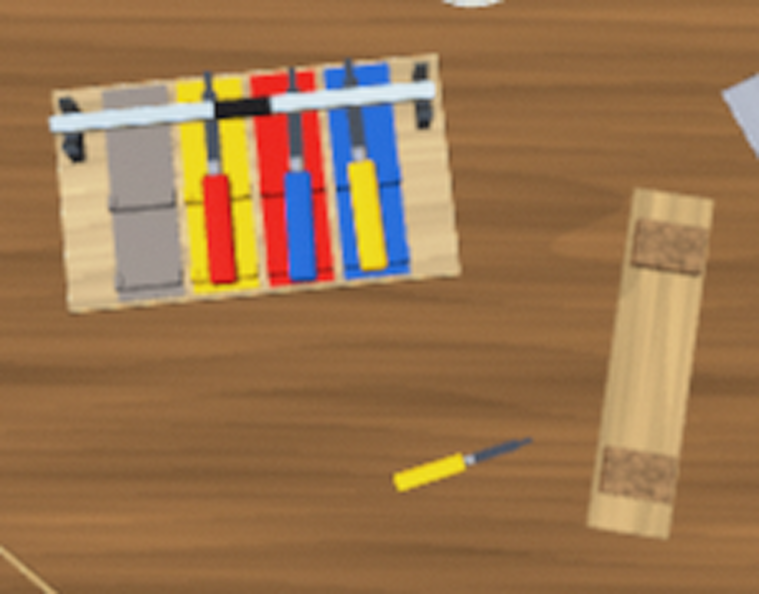

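The crop confirms the choice: the large yellow-handled file is in the blue bay, crop (367,215), and the small decoy at crop (430,472) stays untouched. Measured in world coordinates:

| Item | Position | Yaw | Check |
|---|---|---|---|
| Bar middle | ≈ (659, 19) | ≈ 6.2° | Length 325 mm against 330 given |
| Rack centre | ≈ (602, 11.5) | ≈ 6.2° | Predicts bar at (657, 17) |
| Rest | ≈ (448, −338) | ≈ −8.1° | Board about 303 × 73 mm |

I move over the bar.

Request:
servo_tool:
  plan:
    - [[-1,0.61,-0.81,0,0,0,-0.72],[-1,0.61,-0.81,0,0,0,-0.72],[-1,0.61,-0.81,0,0,0,-0.72],[-1,0.61,-0.81,0,0,0,-0.72],[-1,0.61,-0.81,0,0,0,-0.72]]

```text
t: 0.52
ee_pos: [366.9, 411.5, 302.4]
orientation: [-1.104, -2.941, 0.001]
ft_force: [1.4, -0.2, 0.7]
width: 87.9
grasp_force: 0.0
```

Request:
servo_tool:
  plan:
    - [[-1,0.61,-0.81,0,0,0,-0.72],[-1,0.61,-0.81,0,0,0,-0.72],[-1,0.61,-0.81,0,0,0,-0.72],[-1,0.61,-0.81,0,0,0,-0.72],[-1,0.61,-0.81,0,0,0,-0.72]]

```text
t: 0.93
ee_pos: [489.1, 249.4, 302.5]
orientation: [-1.552, -2.731, 0.0]
ft_force: [-0.1, 0.8, -0.0]
width: 87.8
grasp_force: 0.0
```

Request:
servo_tool:
  plan:
    - [[-1,0.61,-0.81,0,0,0,-0.72],[-1,0.61,-0.81,0,0,0,-0.72],[-1,0.61,-0.81,0,0,0,-0.72],[-1,0.61,-0.81,0,0,0,-0.72],[-1,0.61,-0.81,0,0,0,-0.72]]

```text
t: 1.35
ee_pos: [611.1, 87.3, 302.4]
orientation: [-1.96, -2.455, 0.001]
ft_force: [0.0, 1.4, 0.3]
width: 87.7
grasp_force: 0.0
```

Request:
servo_tool:
  plan:
    - [[-1,0.61,-0.81,0,0,0,-0.72],[-1,0.61,-0.81,0,0,0,-0.72],[-1,0,0,0,0,0,0],[-1,0,0,0,0,0,0]]

```text
t: 1.68
ee_pos: [659.7, 22.5, 301.8]
orientation: [-2.11, -2.327, 0.001]
ft_force: [-0.1, 0.7, 0.1]
width: 87.9
grasp_force: 0.0
```

Run:
```python
from h import *
o=readout.get_obs(); m=R.from_rotvec(o['orientation']).as_matrix(); print(o['t'],o['ee_pos'],np.degrees(np.arctan2(m[1,1],m[0,1])),m[:,2],o['qpos'])
im,c=snap('wrist','w1.png'); print(c[2],c[1].round(2).tolist(),c[0])
```

```text
1.6833 [659.71219201  22.49524931 301.80431147] 5.611518226097043 [-9.70204115e-04  5.37652861e-05 -9.99999528e-01] [ 1.60325885e-02  4.75696032e-01  1.54717101e+00  7.70167784e-05
  1.11969483e+00 -8.19404189e-02]
[651.13230416 104.05681545 384.44888387] [[1.0, 0.09, 0.03], [0.1, -0.95, -0.29], [-0.0, 0.29, -0.96]] [[295.36954894   0.         321.84619315]
 [  0.         295.36954894 197.64447317]
 [  0.           0.           1.        ]]
```

View pics/w1.png

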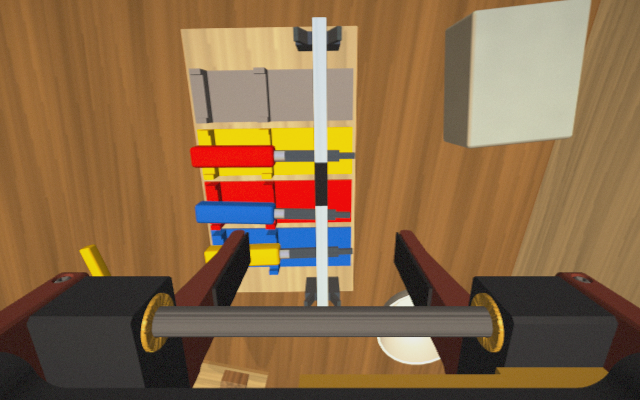

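The wrist view (right = +x, down = −y) shows the bar's sleeve at (321,184), the red handle at (232,156), the blue handle at (235,212) and the yellow one at (243,254), partly behind a finger. The grey bay at (272,95) is empty. I measure these.

Run:
```python
from h import *
im=cv2.imread('pics/w1.png'); c=cam('wrist'); hsv=cv2.cvtColor(im,cv2.COLOR_BGR2HSV)
def blobs(m,box,k=1):
    x0,y0,x1,y1=box; q=np.zeros_like(m); q[y0:y1,x0:x1]=m[y0:y1,x0:x1]
    return sorted(cv2.findContours(q,cv2.RETR_EXTERNAL,cv2.CHAIN_APPROX_NONE)[0],key=cv2.contourArea)[::-1][:k]
def rect(b,z):
    P=np.array([ray(c,p,z)[:2] for p in b[:,0,:]],np.float32); r=cv2.minAreaRect(P)
    q=cv2.boxPoints(r); e=q[1]-q[0],q[2]-q[1]; e=max(e,key=np.linalg.norm); a=np.degrees(np.arctan2(e[1],e[0])); return np.round(r[0],1),np.round(r[1],1),round(float((a+90)%180-90),1)
print('red',rect(blobs(cv2.inRange(hsv,(0,150,80),(8,255,255)),(180,140,280,172))[0],52))
print('blue',rect(blobs(cv2.inRange(hsv,(100,130,60),(125,255,255)),(185,195,282,224))[0],52))
print('yel',rect(blobs(cv2.inRange(hsv,(20,150,80),(32,255,255)),(196,235,285,268))[0],52))
print('sleeve',rect(blobs(cv2.inRange(hsv,(0,0,0),(180,255,60)),(313,155,330,215))[0],64))
for b in blobs(cv2.inRange(hsv,(0,0,150),(180,60,255)),(305,10,335,306),2): print('bar',rect(b,64))
print('grey',rect(blobs(cv2.inRange(hsv,(0,0,70),(180,60,165)),(180,60,356,128))[0],15))
for p in ((181,30),(357,26)): print('rackcorner',ray(c,p,12).round(1))
```

```text
red (array([554.3,  42.5]), array([95.3, 24.9]), 5.7)
blue (array([558.1, -24.8]), array([94.3, 27.4]), 4.3)
yel (array([594.9, -77.3]), array([40.5, 29.4]), 8.5)
sleeve (array([656.6,  22.7]), array([12.2, 46.2]), -84.1)
bar (array([646.1, 117.3]), array([ 30.4, 139.8]), -84.3)
bar (array([660.1, -69.7]), array([ 26.9, 133.5]), -84.0)
grey (array([575.5, 111.3]), array([123.8,  59.2]), 5.7)
rackcorner [484.  171.9  12. ]
rackcorner [680.3 195.4  12. ]
```

Sizes and yaw agree (handle 95 × 25, yaw 5.8°, pitch 66 mm). I go down on the bar between the red and blue blades, with the fingers half open.

Request:
servo_tool:
  plan:
    - [[-0.2,-0.06,-0.04,-0.8,0,0,0.04],[-0.2,0,0,-0.9,0,0,0],[-0.2,0,0,-0.9,0,0,0],[-0.2,0,0,-0.9,0,0,0],[-0.2,0,0,-0.5,0,0,0]]

```text
t: 2.15
ee_pos: [653.7, 24.6, 138.8]
orientation: [-2.097, -2.334, 0.006]
ft_force: [-0.8, 0.2, -0.3]
width: 57.9
grasp_force: 0.0
```

Request:
servo_tool:
  plan:
    - [[-0.2,0,0,-0.3,0,0,0],[-0.2,0,0,-0.2,0,0,0],[-0.2,0,0,0,0,0,0],[1,0,0,0,0,0,0],[1,0,0,0,0,0,0]]

```text
t: 2.57
ee_pos: [657.7, 23.1, 124.5]
orientation: [2.101, 2.333, 0.003]
ft_force: [-0.1, 0.0, -0.5]
width: 42.8
grasp_force: 0.0
```

Request:
servo_tool:
  plan:
    - [[1,0,0,0,0,0,0],[1,0,0,0,0,0,0],[1,0,0,0,0,0,0],[1,0,0,0,0,0,0],[1,0,0,0,0,0,0]]

```text
t: 2.98
ee_pos: [657.2, 22.7, 123.2]
orientation: [2.102, 2.334, 0.001]
ft_force: [0.1, -0.1, 2.8]
width: 13.9
grasp_force: 30.0
```

Gripped at 13.9 mm, which matches the 14 mm bar. I lift, swing and carry it to the rest.

Request:
servo_tool:
  plan:
    - [[1,0,0,0.4,0,0,0],[1,0,0,0.6,0,0,0],[1,0,0,0.8,0,0,0],[1,0,0,0.8,0,0,0],[1,0,0,0.4,0,0,0]]

```text
t: 3.4
ee_pos: [657.8, 22.8, 246.2]
orientation: [2.101, 2.332, 0.004]
ft_force: [1.6, 0.2, -0.7]
width: 13.5
grasp_force: 30.0
```

Request:
servo_tool:
  plan:
    - [[1,-0.325,-0.563,0,0,0,0.95],[1,-0.325,-0.563,0,0,0,0.95],[1,-0.325,-0.563,0,0,0,0.95],[1,-0.325,-0.563,0,0,0,0.95],[1,-0.325,-0.563,0,0,0,0.95]]

```text
t: 3.82
ee_pos: [590.7, -90.6, 242.3]
orientation: [-1.571, -2.72, 0.0]
ft_force: [-0.0, -0.1, -2.0]
width: 13.8
grasp_force: 30.0
```

Request:
servo_tool:
  plan:
    - [[1,-0.325,-0.563,0,0,0,0.95],[1,-0.325,-0.563,0,0,0,0.95],[1,-0.325,-0.563,0,0,0,0.95],[1,-0.325,-0.563,0,0,0,0.95],[1,-0.325,-0.563,0,0,0,0.95]]

```text
t: 4.23
ee_pos: [525.7, -203.2, 242.4]
orientation: [-0.978, -2.985, -0.0]
ft_force: [0.3, -0.4, -2.0]
width: 14.0
grasp_force: 30.0
```

Request:
servo_tool:
  plan:
    - [[1,-0.325,-0.563,0,0,0,0.95],[1,-0.325,-0.563,0,0,0,0.95],[1,-0.325,-0.563,0,0,0,0.95],[1,-0.325,-0.563,0,0,0,0.95],[1,-0.325,-0.563,0,0,0,0.95]]

```text
t: 4.65
ee_pos: [460.7, -315.8, 242.4]
orientation: [-0.343, -3.122, -0.001]
ft_force: [1.1, 0.6, -2.4]
width: 13.7
grasp_force: 30.0
```

Request:
servo_tool:
  plan:
    - [[1,-0.325,-0.563,0,0,0,0.95],[1,0,0,0,0,0,0],[1,0,0,0,0,0,0],[1,0,0,0,0,0,0],[1,0,0,0,0,0,0]]

```text
t: 5.07
ee_pos: [449.1, -336.6, 242.5]
orientation: [-0.22, -3.134, -0.001]
ft_force: [0.5, -0.0, -1.3]
width: 13.7
grasp_force: 30.0
```

Run:
```python
from h import *
o=readout.get_obs(); m=R.from_rotvec(o['orientation']).as_matrix(); print(o['t'],o['ee_pos'],np.degrees(np.arctan2(m[1,1],m[0,1])),o['qpos'],o['width'])
im,c=snap('wrist','w2.png')
rest=np.array([450,-338,26.])
a=np.radians(-8.1)
for x,y in ((-120,-30),(-120,30),(120,-30),(120,30)): print(proj(c,rest+[x*np.cos(a)-y*np.sin(a),x*np.sin(a)+y*np.cos(a),0]).round())
```

```text
5.0667 [ 449.06751761 -336.64814004  242.49903923] 81.96590046498127 [-6.64586641e-01  4.09053031e-01  1.81691385e+00  3.03005598e-04
  9.16193775e-01 -2.09534612e+00] 13.689896878842038
[287.  65.]
[352.  65.]
[294. 288.]
[346. 288.]
```

View pics/w2.png

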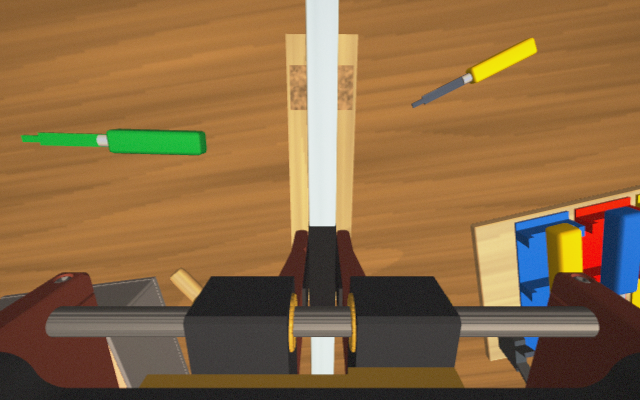

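The board runs straight under the bar and the far cork block at (321,87) is centred within a few mm of the predicted pixels. I lower the bar onto it.

Request:
servo_tool:
  plan:
    - [[1,0,0,-0.8,0,0,0],[1,0,0,-0.8,0,0,0],[1,0,0,-0.8,0,0,0],[1,0,0,-0.6,0,0,0],[1,0,0,-0.3,0,0,0]]

```text
t: 5.53
ee_pos: [448.1, -335.7, 107.8]
orientation: [-0.218, -3.13, -0.004]
ft_force: [-1.1, -0.4, -2.4]
width: 13.7
grasp_force: 30.0
```

Request:
servo_tool:
  plan:
    - [[1,0,0,-0.15,0,0,0],[1,0,0,-0.1,0,0,0],[1,0,0,0,0,0,0],[1,0,0,0,0,0,0]]

```text
t: 5.87
ee_pos: [449.5, -337.9, 101.8]
orientation: [0.219, 3.132, -0.002]
ft_force: [0.5, 0.4, -2.8]
width: 13.8
grasp_force: 30.0
```

Request:
servo_tool:
  plan:
    - [[1,0,0,-0.06,0,0,0],[1,0,0,0,0,0,0],[1,0,0,0,0,0,0]]

```text
t: 6.12
ee_pos: [449.4, -338.0, 99.2]
orientation: [0.22, 3.132, -0.002]
ft_force: [0.7, 0.4, 1.5]
width: 14.1
grasp_force: 30.0
```

Request:
servo_tool:
  plan:
    - [[0,0,0,0,0,0,0],[0,0,0,0,0,0,0],[0,0,0,0,0,0,0],[0,0,0,0,0,0,0],[0,0,0,0.5,0,0,0]]

```text
t: 6.53
ee_pos: [447.2, -336.3, 115.8]
orientation: [-0.22, -3.129, -0.005]
ft_force: [-0.7, 0.1, -0.5]
width: 42.3
grasp_force: 0.0
```

Request:
servo_tool:
  plan:
    - [[0,0,0,0.9,0,0,0],[0,0,0,0.9,0,0,0],[0,0,0,0.9,0,0,0],[0,0,0,0.9,0,0,0],[0,0,0,0.9,0,0,0]]

```text
t: 6.95
ee_pos: [448.4, -337.2, 300.0]
orientation: [-0.22, -3.134, -0.0]
ft_force: [1.3, -1.0, 0.4]
width: 43.6
grasp_force: 0.0
```

Request:
servo_tool:
  plan:
    - [[0,0.42,0.89,0,0,0,0.4],[0,0.42,0.89,0,0,0,0.4],[0,0.42,0.89,0,0,0,0.4],[0,0.42,0.89,0,0,0,0.4],[0,0.42,0.89,0,0,0,0.4]]

```text
t: 7.37
ee_pos: [533.0, -157.9, 298.5]
orientation: [-0.056, 3.141, -0.0]
ft_force: [1.2, -0.1, -1.0]
width: 44.0
grasp_force: 0.0
```

Request:
servo_tool:
  plan:
    - [[0,0.42,0.89,0,0,0,0.4],[0,0.42,0.89,0,0,0,0.4],[0,0,0,0,0,0,0],[0,0,0,0,0,0,0],[0,0,0,0,0,0,0]]

```text
t: 7.78
ee_pos: [566.0, -88.4, 298.0]
orientation: [0.164, -3.136, 0.0]
ft_force: [0.8, -0.6, 0.4]
width: 44.3
grasp_force: 0.0
```

Run:
```python
from h import *
o=readout.get_obs(); m=R.from_rotvec(o['orientation']).as_matrix(); print(o['t'],o['ee_pos'],np.degrees(np.arctan2(m[1,1],m[0,1])),o['width'])
im,c=snap('wrist','w3.png'); im2,_=snap('top','t3.png')
cv2.imwrite('pics/v3.png',np.vstack([im[:,:,::-1],cv2.resize(im2[140:290,340:580,::-1],(640,400))])[:, :][::1] if 0 else np.hstack([cv2.resize(im[:,:,::-1],(480,300)),cv2.resize(im2[140:290,370:470,::-1],(200,300))]))
```

```text
7.7833 [565.97255572 -88.43964415 298.01177633] 96.00385892773907 44.30860409686118
```

View pics/v3.png

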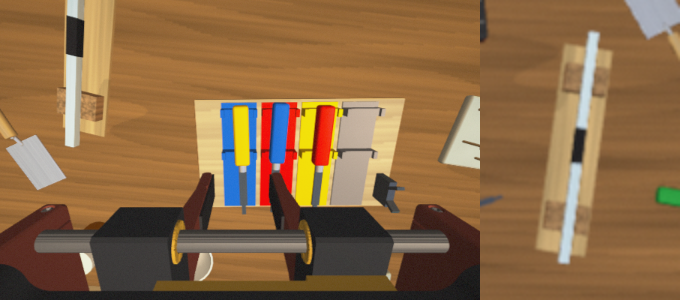

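The bar lies across both cork blocks (right panel, sleeve at (579,146)). In the wrist panel (right = +y, down = +x) the handles are yellow (242,135), blue (278,133) and red (325,135), and the grey bay is empty at (360,125). I measure files, bays and the bar.

```bash
cat > meas.py <<'E'
from h import *
def blobs(m,k=1):
    return sorted(cv2.findContours(m,cv2.RETR_EXTERNAL,cv2.CHAIN_APPROX_NONE)[0],key=cv2.contourArea)[::-1][:k]
def rect(c,b,z):
    P=np.array([ray(c,p,z)[:2] for p in b[:,0,:]],np.float32); r=cv2.minAreaRect(P)
    q=cv2.boxPoints(r); e=max((q[1]-q[0],q[2]-q[1]),key=np.linalg.norm); a=np.degrees(np.arctan2(e[1],e[0])); return np.round(r[0],1),np.round(r[1],1),round(float((a+90)%180-90),1)
E
python3 - <<'E'
from meas import *
im=cv2.imread('pics/w3.png'); c=cam('wrist'); hsv=cv2.cvtColor(im,cv2.COLOR_BGR2HSV)
def z(m,x0,y0,x1,y1):
    q=np.zeros_like(m); q[y0:y1,x0:x1]=m[y0:y1,x0:x1]; return q
s=640/480
def bx(*a): return [int(v*s) for v in a]
Y=cv2.inRange(hsv,(20,150,80),(32,255,255)); B=cv2.inRange(hsv,(100,130,60),(125,255,255)); Rd=cv2.inRange(hsv,(0,150,60),(8,255,255))
for n,m,b in (('yel',Y,bx(230,98,255,175)),('blu',B,bx(266,98,292,175)),('red',Rd,bx(310,98,340,175))):
    print(n,rect(c,blobs(z(m,*b))[0],52))
# bay plate edges at rows between ribs: project row scans at z=15
for row in (170,190,230,250):
    r=hsv[row]; seq=[]
    names=[]
    for u in range(250,545):
        h,sx,v=r[u]; k='y' if Y[row,u] else 'b' if B[row,u] else 'r' if Rd[row,u] else 'g' if sx<60 and v>70 else '.'
        names.append(k)
    st=''.join(names); 
    import itertools
    u=250;out=[]
    for k,g in itertools.groupby(st):
        n=len(list(g)); 
        if n>3 and k!='.': p0=ray(c,(u,row),15);p1=ray(c,(u+n-1,row),15); out.append((k,p0[:2].round(0).tolist(),p1[:2].round(0).tolist()))
        u+=n
    print(row,out)
R4=[(x*s,y*s) for x,y in ((195,100),(405,98.5))]
for p in R4: print('rack near corners',ray(c,p,12).round(1))
E
```

```text
yel (array([566.5, -88.7]), array([93.7, 22.8]), 7.9)
blu (array([556.7, -32.5]), array([93.9, 24. ]), 4.3)
red (array([553.8,  35. ]), array([93.1, 26.5]), 5.8)
170 [('b', [563.0, -121.0], [562.0, -104.0]), ('y', [561.0, -101.0], [559.0, -79.0]), ('b', [559.0, -76.0], [558.0, -66.0]), ('r', [557.0, -56.0], [555.0, -41.0]), ('b', [555.0, -39.0], [552.0, -14.0]), ('r', [552.0, -11.0], [551.0, 0.0]), ('y', [550.0, 9.0], [548.0, 33.0]), ('r', [547.0, 39.0], [545.0, 63.0]), ('g', [543.0, 75.0], [537.0, 132.0])]
190 [('b', [589.0, -118.0], [588.0, -100.0]), ('y', [587.0, -98.0], [585.0, -75.0]), ('b', [585.0, -72.0], [584.0, -63.0]), ('r', [583.0, -53.0], [581.0, -40.0]), ('b', [581.0, -36.0], [579.0, -12.0]), ('r', [578.0, -8.0], [577.0, 3.0]), ('y', [576.0, 12.0], [574.0, 35.0]), ('r', [574.0, 37.0], [571.0, 65.0]), ('g', [569.0, 79.0], [563.0, 135.0])]
230 [('b', [645.0, -113.0], [642.0, -86.0]), ('g', [642.0, -84.0], [641.0, -74.0]), ('b', [641.0, -71.0], [639.0, -56.0]), ('r', [638.0, -47.0], [636.0, -28.0]), ('r', [635.0, -14.0], [632.0, 9.0]), ('y', [631.0, 18.0], [628.0, 49.0]), ('g', [628.0, 50.0], [627.0, 62.0]), ('y', [627.0, 64.0], [625.0, 76.0]), ('g', [625.0, 85.0], [619.0, 141.0])]
250 [('b', [674.0, -109.0], [672.0, -83.0]), ('g', [671.0, -80.0], [670.0, -69.0]), ('b', [670.0, -68.0], [669.0, -53.0]), ('r', [668.0, -43.0], [666.0, -28.0]), ('r', [663.0, 3.0], [662.0, 13.0]), ('y', [661.0, 22.0], [658.0, 51.0]), ('g', [658.0, 53.0], [656.0, 66.0]), ('y', [656.0, 67.0], [655.0, 79.0]), ('g', [654.0, 88.0], [648.0, 143.0]), ('g', [642.0, 205.0], [641.0, 217.0])]
rack near corners [ 523.1 -169.    12. ]
rack near corners [485.7 171.3  12. ]
```

The handle tops differ by about 7 mm in y between the two wrist views. I check that against the saved top pictures.

Run:
```python
from meas import *
c=cam('top')
for f in ('top0','t3'):
    im=cv2.imread(f'pics/{f}.png'); hsv=cv2.cvtColor(im,cv2.COLOR_BGR2HSV)
    for n,lo,hi,b in (('red',(0,150,60),(8,255,255),(280,157,293,195)),('blu',(100,130,60),(125,255,255),(305,156,318,192)),('yel',(20,150,80),(32,255,255),(324,150,338,190))):
        m=cv2.inRange(hsv,lo,hi); q=np.zeros_like(m); x0,y0,x1,y1=b; q[y0:y1,x0:x1]=m[y0:y1,x0:x1]
        bb=blobs(q)
        print(f,n,rect(c,bb[0],52) if bb else None)
c=cam('wrist');im=cv2.imread('pics/w3.png'); cv2.imwrite('pics/c3.png',cv2.resize(im[120:280,250:550],(800,427),interpolation=cv2.INTER_CUBIC))
```

```text
top0 red (array([554.2,  37.5]), array([92.9, 21. ]), 6.1)
top0 blu (array([557.8, -31.6]), array([92.3, 20.2]), 4.5)
top0 yel (array([567.2, -88.7]), array([93.7, 21.1]), 8.2)
t3 red (array([566.8,  47.1]), array([16.1, 70. ]), -10.2)
t3 blu None
t3 yel (array([598.5, -78.9]), array([2.8, 0. ]), -89.2)
```

View pics/c3.png

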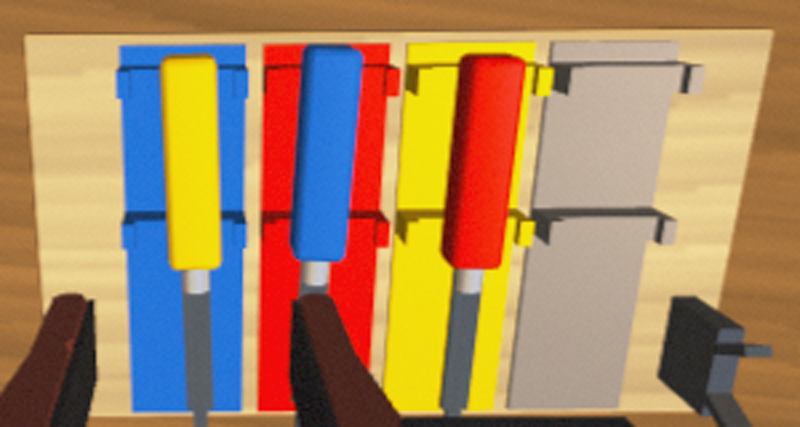

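The top view agrees with the latest wrist view, so I use those positions: yellow (567,−89), blue (557,−32), red (554,37). The crop shows each file lying between its bay's ears. The parking order is yellow → grey, blue → blue, red → red, yellow → yellow. I grasp yellow.

Request:
servo_tool:
  plan:
    - [[0,0.02,0,-0.9,0,0,0],[0,0,0,-0.9,0,0,0],[0,0,0,-0.9,0,0,0],[0,0,0,-0.9,0,0,0],[0,0,0,-0.6,0,0,0]]

```text
t: 8.3
ee_pos: [565.3, -89.8, 127.4]
orientation: [0.159, -3.135, -0.001]
ft_force: [-0.7, -0.4, 1.0]
width: 43.7
grasp_force: 0.0
```

Request:
servo_tool:
  plan:
    - [[0,0,0,-0.4,0,0,0],[0,0,0,-0.2,0,0,0],[0,0,0,0,0,0,0],[1,0,0,0,0,0,0],[1,0,0,0,0,0,0]]

```text
t: 8.72
ee_pos: [567.9, -89.0, 107.6]
orientation: [-0.162, 3.135, -0.001]
ft_force: [-0.5, 0.1, 0.9]
width: 34.2
grasp_force: 0.0
```

Request:
servo_tool:
  plan:
    - [[1,0,0,0,0,0,0],[1,0,0,0,0,0,0],[1,0,0,0,0,0,0]]

```text
t: 8.97
ee_pos: [568.0, -88.6, 107.7]
orientation: [-0.164, 3.135, -0.001]
ft_force: [-0.9, -2.0, 6.6]
width: 23.7
grasp_force: 29.6
```

Request:
servo_tool:
  plan:
    - [[1,0,0,0.4,0,0,0],[1,0,0,0.8,0,0,0],[1,0,0,0.8,0,0,0],[1,-0.11,0.96,0,0,0,0],[1,-0.11,0.96,0,0,0,0]]

```text
t: 9.38
ee_pos: [559.9, -12.1, 189.1]
orientation: [-0.158, 3.132, -0.001]
ft_force: [0.4, 1.3, -1.2]
width: 24.1
grasp_force: 29.6
```

Request:
servo_tool:
  plan:
    - [[1,-0.11,0.96,0,0,0,0],[1,-0.11,0.96,0,0,0,0],[1,-0.12,0.97,0,0,0,0],[1,0,0,0,0,0,0],[1,0,0,0,0,0,0]]

```text
t: 9.8
ee_pos: [544.4, 106.1, 186.7]
orientation: [-0.17, 3.136, 0.0]
ft_force: [0.5, 0.2, -0.2]
width: 23.7
grasp_force: 29.7
```

Request:
servo_tool:
  plan:
    - [[1,0,0,-0.7,0,0,0],[1,0,0,-0.7,0,0,0],[1,0,0,-0.4,0,0,0],[1,0,0,0,0,0,0],[1,0,0,0,0,0,0]]

```text
t: 10.22
ee_pos: [544.5, 102.9, 113.8]
orientation: [0.162, -3.136, 0.001]
ft_force: [-0.4, -0.3, -1.1]
width: 23.6
grasp_force: 29.7
```

Request:
servo_tool:
  plan:
    - [[1,0,0,-0.08,0,0,0],[1,0,0,-0.08,0,0,0],[1,0,0,0,0,0,0],[0,0,0,0,0,0,0],[0,0,0,0,0,0,0]]

```text
t: 10.63
ee_pos: [545.2, 104.1, 108.5]
orientation: [-0.164, 3.136, 0.0]
ft_force: [-0.3, -0.1, 0.1]
width: 34.3
grasp_force: 0.0
```

Request:
servo_tool:
  plan:
    - [[0,0,0,0,0,0,0],[0,0,0,0,0,0,0],[0,0,0,0.5,0,0,0],[0,0,0,0.8,0,0,0],[0,0,0,0.8,0,0,0]]

```text
t: 11.05
ee_pos: [544.0, 104.0, 192.0]
orientation: [0.164, -3.135, 0.0]
ft_force: [1.1, 0.3, -0.0]
width: 43.9
grasp_force: 0.0
```

Request:
servo_tool:
  plan:
    - [[0,0.08,-0.85,0,0,0,0],[0,0.08,-0.85,0,0,0,0],[0,0.08,-0.85,0,0,0,0],[0,0.08,-0.85,0,0,0,0],[0,0,0,0,0,0,0]]

```text
t: 11.47
ee_pos: [558.2, -36.3, 192.4]
orientation: [-0.159, 3.136, -0.002]
ft_force: [0.4, 0.3, -0.4]
width: 43.7
grasp_force: 0.0
```

Request:
servo_tool:
  plan:
    - [[0,0,0,-0.8,0,0,0],[0,0,0,-0.8,0,0,0],[0,0,0,-0.4,0,0,0],[0,0,0,-0.1,0,0,0],[0,0,0,0,0,0,0]]

```text
t: 11.88
ee_pos: [556.9, -31.5, 106.8]
orientation: [0.164, -3.135, -0.001]
ft_force: [-0.3, 0.5, -0.6]
width: 44.2
grasp_force: 0.0
```

Request:
servo_tool:
  plan:
    - [[1,0,0,0,0,0,0],[1,0,0,0,0,0,0],[1,0,0,0,0,0,0],[1,0,0,0,0,0,0],[1,0,0,0,0,0,0]]

```text
t: 12.3
ee_pos: [558.4, -31.8, 109.1]
orientation: [-0.164, 3.135, -0.0]
ft_force: [-1.1, 0.7, 7.1]
width: 23.9
grasp_force: 29.8
```

Request:
servo_tool:
  plan:
    - [[1,0,0,0.5,0,0,0],[1,0,0,0.7,0,0,0],[1,0.05,-0.38,0.6,0,0,0],[1,0.08,-0.57,0,0,0,0],[1,0.08,-0.58,0,0,0,0]]

```text
t: 12.72
ee_pos: [567.0, -93.4, 182.2]
orientation: [-0.166, 3.133, -0.002]
ft_force: [0.7, 0.5, -1.1]
width: 23.6
grasp_force: 29.8
```

Request:
servo_tool:
  plan:
    - [[1,0,0,0,0,0,0],[1,0,0,-0.7,0,0,0],[1,0,0,-0.7,0,0,0],[1,0,0,-0.2,0,0,0],[1,0,0,0,0,0,0]]

```text
t: 13.13
ee_pos: [564.2, -92.5, 113.8]
orientation: [0.164, -3.132, -0.002]
ft_force: [-0.4, -0.2, 0.3]
width: 23.9
grasp_force: 29.8
```

Request:
servo_tool:
  plan:
    - [[1,0,0,-0.1,0,0,0],[1,0,0,-0.08,0,0,0],[1,0,0,0,0,0,0],[1,0,0,0,0,0,0]]

```text
t: 13.47
ee_pos: [566.5, -93.1, 109.5]
orientation: [-0.164, 3.136, -0.001]
ft_force: [-0.7, 0.4, -1.1]
width: 23.8
grasp_force: 29.8
```

Request:
servo_tool:
  plan:
    - [[1,0,0,-0.03,0,0,0],[1,0,0,0,0,0,0],[0,0,0,0,0,0,0],[0,0,0,0,0,0,0],[0,0,0,0,0,0,0]]

```text
t: 13.88
ee_pos: [566.1, -93.1, 107.8]
orientation: [-0.164, 3.137, -0.0]
ft_force: [0.7, -0.0, -0.2]
width: 40.7
grasp_force: 0.0
```

Request:
servo_tool:
  plan:
    - [[0,0,0,0,0,0,0],[0,0,0,0.5,0,0,0],[0,0,0,0.8,0,0,0],[0,0,0,0.8,0,0,0],[0,-0.07,0.81,0,0,0,0]]

```text
t: 14.3
ee_pos: [566.9, -64.1, 197.0]
orientation: [-0.158, 3.128, -0.005]
ft_force: [1.7, -0.0, 0.2]
width: 43.7
grasp_force: 0.0
```

Request:
servo_tool:
  plan:
    - [[0,-0.07,0.81,0,0,0,0],[0,-0.08,0.81,0,0,0,0],[0,-0.08,0.81,0,0,0,0],[0,0,0,0,0,0,0],[0,0,0,0,0,0,0]]

```text
t: 14.72
ee_pos: [553.8, 37.9, 191.5]
orientation: [0.169, -3.137, 0.0]
ft_force: [-0.3, -0.5, -0.6]
width: 43.7
grasp_force: 0.0
```

Request:
servo_tool:
  plan:
    - [[0,0,0,-0.8,0,0,0],[0,0,0,-0.8,0,0,0],[0,0,0,-0.4,0,0,0],[0,0,0,-0.1,0,0,0],[0,0,0,0,0,0,0]]

```text
t: 15.13
ee_pos: [553.4, 35.5, 106.2]
orientation: [0.162, -3.135, 0.0]
ft_force: [-0.3, -0.6, 0.0]
width: 44.1
grasp_force: 0.0
```

Request:
servo_tool:
  plan:
    - [[1,0,0,0,0,0,0],[1,0,0,0,0,0,0],[1,0,0,0,0,0,0],[1,0,0,0,0,0,0],[1,0,0,0,0,0,0]]

```text
t: 15.55
ee_pos: [554.8, 36.4, 108.7]
orientation: [-0.164, 3.135, -0.0]
ft_force: [-0.2, -1.1, 6.2]
width: 23.6
grasp_force: 30.0
```

Request:
servo_tool:
  plan:
    - [[1,0,0,0.5,0,0,0],[1,0,0,0.7,0,0,0],[1,0.03,-0.38,0.6,0,0,0],[1,0.05,-0.6,0,0,0,0],[1,0.04,-0.6,0,0,0,0]]

```text
t: 15.97
ee_pos: [559.9, -26.9, 181.7]
orientation: [-0.167, 3.133, -0.001]
ft_force: [0.6, -0.2, -0.2]
width: 23.7
grasp_force: 30.0
```

Request:
servo_tool:
  plan:
    - [[1,0,0,0,0,0,0],[1,0,0,-0.7,0,0,0],[1,0,0,-0.7,0,0,0],[1,0,0,-0.2,0,0,0],[1,0,0,0,0,0,0]]

```text
t: 16.38
ee_pos: [557.1, -26.3, 113.5]
orientation: [0.164, -3.132, -0.001]
ft_force: [-0.5, 0.3, -1.8]
width: 23.9
grasp_force: 30.0
```

Request:
servo_tool:
  plan:
    - [[1,0,0,-0.1,0,0,0],[1,0,0,-0.1,0,0,0],[1,0,0,0,0,0,0],[1,0,0,0,0,0,0],[1,0,0,0,0,0,0]]

```text
t: 16.8
ee_pos: [559.5, -26.6, 108.4]
orientation: [-0.164, 3.135, -0.0]
ft_force: [-0.3, 0.4, 2.8]
width: 23.6
grasp_force: 30.0
```

Seated. I release it and go for yellow in the grey bay at (544.5,104).

Request:
servo_tool:
  plan:
    - [[0,0,0,0,0,0,0],[0,0,0,0,0,0,0],[0,0,0,0,0,0,0],[0,0,0,0,0,0,0],[0,0,0,0.5,0,0,0]]

```text
t: 17.22
ee_pos: [556.8, -26.6, 124.9]
orientation: [0.164, -3.132, -0.001]
ft_force: [-0.2, -0.0, -0.1]
width: 44.1
grasp_force: 0.0
```

Request:
servo_tool:
  plan:
    - [[0,0,0,0.8,0,0,0],[0,0,0,0.8,0,0,0],[0,-0.09,0.82,0,0,0,0],[0,-0.09,0.82,0,0,0,0],[0,-0.09,0.82,0,0,0,0]]

```text
t: 17.63
ee_pos: [548.1, 72.3, 192.4]
orientation: [-0.161, 3.136, 0.0]
ft_force: [0.2, -0.7, -0.9]
width: 44.0
grasp_force: 0.0
```

Request:
servo_tool:
  plan:
    - [[0,-0.09,0.82,0,0,0,0],[0,0,0,0,0,0,0],[0,0,0,0,0,0,0],[0,0,0,-0.8,0,0,0],[0,0,0,-0.8,0,0,0]]

```text
t: 18.05
ee_pos: [546.1, 104.0, 128.5]
orientation: [-0.163, 3.132, 0.001]
ft_force: [0.5, 0.6, -0.6]
width: 43.6
grasp_force: 0.0
```

Request:
servo_tool:
  plan:
    - [[0,0,0,-0.5,0,0,0],[0,0,0,0,0,0,0],[0,0,0,0,0,0,0],[1,0,0,0,0,0,0],[1,0,0,0,0,0,0]]

```text
t: 18.47
ee_pos: [545.4, 104.2, 108.9]
orientation: [-0.163, 3.135, 0.0]
ft_force: [0.7, 0.8, -0.9]
width: 34.0
grasp_force: 0.0
```

Request:
servo_tool:
  plan:
    - [[1,0,0,0,0,0,0],[1,0,0,0,0,0,0],[1,0,0,0,0,0,0]]

```text
t: 18.72
ee_pos: [545.2, 104.5, 108.8]
orientation: [-0.164, 3.135, 0.0]
ft_force: [0.3, -1.4, 8.4]
width: 23.8
grasp_force: 29.8
```

Request:
servo_tool:
  plan:
    - [[1,0,0,0.5,0,0,0],[1,0,0,0.7,0,0,0],[1,0.05,-0.45,0.6,0,0,0],[1,0.07,-0.6,0,0,0,0],[1,0.05,-0.6,0,0,0,0]]

```text
t: 19.13
ee_pos: [552.3, 38.4, 181.8]
orientation: [-0.166, 3.133, -0.0]
ft_force: [0.2, -0.6, -1.7]
width: 24.0
grasp_force: 29.8
```

Request:
servo_tool:
  plan:
    - [[1,0,0,0,0,0,0],[1,0,0,-0.7,0,0,0],[1,0,0,-0.7,0,0,0],[1,0,0,-0.2,0,0,0],[1,0,0,0,0,0,0]]

```text
t: 19.55
ee_pos: [549.6, 38.8, 113.6]
orientation: [0.164, -3.133, -0.0]
ft_force: [-0.6, -0.7, 0.3]
width: 24.0
grasp_force: 29.8
```

Request:
servo_tool:
  plan:
    - [[1,0,0,-0.1,0,0,0],[1,0,0,-0.1,0,0,0],[1,0,0,0,0,0,0],[1,0,0,0,0,0,0],[1,0,0,0,0,0,0]]

```text
t: 19.97
ee_pos: [551.9, 38.7, 108.5]
orientation: [-0.164, 3.135, 0.0]
ft_force: [-0.5, 0.6, 4.5]
width: 23.6
grasp_force: 30.0
```

Request:
servo_tool:
  plan:
    - [[0,0,0,0,0,0,0],[0,0,0,0,0,0,0],[0,0,0,0,0,0,0],[0,0,0,0,0,0,0],[0,0,0,0.5,0,0,0]]

```text
t: 20.38
ee_pos: [549.2, 38.4, 124.9]
orientation: [0.163, -3.132, 0.0]
ft_force: [-1.0, -0.3, 0.0]
width: 43.8
grasp_force: 0.0
```

Request:
servo_tool:
  plan:
    - [[0,0,0,0.9,0,0,0],[0,0,0,0.9,0,0,0],[0,0,0,0.9,0,0,0],[0,0,0,0.9,0,0,0],[0,0,0,0.7,0,0,0]]

```text
t: 20.8
ee_pos: [551.4, 38.5, 302.4]
orientation: [-0.164, 3.135, -0.0]
ft_force: [0.3, 0.1, -0.4]
width: 43.7
grasp_force: 0.0
```

Request:
servo_tool:
  plan:
    - [[0,0.09,-0.8,0,0,0,0],[0,0.09,-0.8,0,0,0,0],[0,0.09,-0.8,0,0,0,0],[0,0.09,-0.8,0,0,0,0],[0,0,0,0,0,0,0]]

```text
t: 21.22
ee_pos: [566.0, -93.8, 299.7]
orientation: [-0.159, 3.137, -0.003]
ft_force: [-1.1, 0.0, -0.1]
width: 44.0
grasp_force: 0.0
```

```bash
cat > chk.py <<'E'
from meas import *
def show(f):
    im,c=snap('wrist',f); o=readout.get_obs(); print(o['t'],o['ee_pos'].round(1) if hasattr(o['ee_pos'],'round') else o['ee_pos'])
    return im,c
E
python3 - <<'E'
from chk import *
im,c=show('w4.png'); cv2.imwrite('pics/c4.png',cv2.resize(im[100:280,150:560,::-1],(800,351),interpolation=cv2.INTER_CUBIC))
import itertools
a=np.radians(6.1); ex=np.array([np.cos(a),np.sin(a)]); ey=np.array([-ex[1],ex[0]]); O=np.array([603.5,11])
for y in (-99,-33,33): print('bay px (z=52)',y,proj(c,[*(O-48*ex+y*ey),52]).round(),'crop',((proj(c,[*(O-48*ex+y*ey),52])-[150,100])*800/410).round())
E
```

```text
21.2667 [565.6 -91.8 299.4]
bay px (z=52) -99 [322. 181.] crop [336. 158.]
bay px (z=52) -33 [380. 181.] crop [448. 158.]
bay px (z=52) 33 [437. 180.] crop [561. 157.]
```

View pics/c4.png

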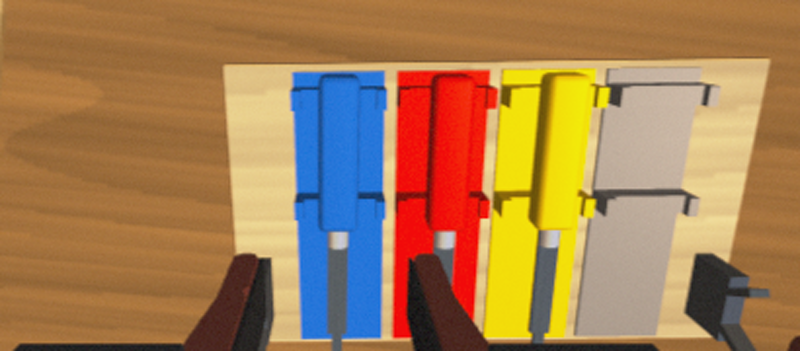

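All three files lie flat between the ears of their own bays: blue at crop (338,150), red (453,150) and yellow (560,150), blades the same way as before. Next I fetch the bar.

Request:
servo_tool:
  plan:
    - [[0,-0.42,-0.88,0,0,0,-0.4],[0,-0.42,-0.88,0,0,0,-0.4],[0,-0.42,-0.88,0,0,0,-0.4],[0,-0.42,-0.88,0,0,0,-0.4],[0,-0.42,-0.88,0,0,0,-0.4]]

```text
t: 21.68
ee_pos: [480.7, -265.7, 299.4]
orientation: [-0.111, -3.139, -0.001]
ft_force: [0.8, -0.6, 0.7]
width: 44.3
grasp_force: 0.0
```

Request:
servo_tool:
  plan:
    - [[0,-0.42,-0.88,0,0,0,-0.4],[0,-0.42,-0.88,0,0,0,-0.4],[0,0,0,0,0,0,0],[0,0,0,0,0,0,0],[0,0,0,0,0,0,0]]

```text
t: 22.1
ee_pos: [448.2, -334.9, 299.2]
orientation: [-0.219, -3.134, -0.001]
ft_force: [-0.6, -0.3, -0.3]
width: 43.5
grasp_force: 0.0
```

Request:
servo_tool:
  plan:
    - [[0,0.02,-0.07,-0.9,0,0,0],[0,0,0,-0.9,0,0,0],[0,0,0,-0.9,0,0,0],[0,0,0,-0.9,0,0,0],[0,0,0,-0.8,0,0,0]]

```text
t: 22.52
ee_pos: [449.5, -336.3, 121.6]
orientation: [-0.215, -3.134, -0.001]
ft_force: [-1.3, -0.2, -0.5]
width: 43.9
grasp_force: 0.0
```

Request:
servo_tool:
  plan:
    - [[0,0,0,-0.4,0,0,0],[0,0,0,-0.15,0,0,0],[0,0,0,0,0,0,0],[0,0,0,0,0,0,0],[1,0,0,0,0,0,0]]

```text
t: 22.93
ee_pos: [449.9, -338.7, 102.9]
orientation: [0.218, 3.132, -0.002]
ft_force: [-0.3, -0.6, 0.3]
width: 40.4
grasp_force: 0.0
```

Request:
servo_tool:
  plan:
    - [[1,0,0,0,0,0,0],[1,0,0,0,0,0,0],[1,0,0,0,0,0,0],[1,0,0,0,0,0,0],[1,0,0,0,0,0,0]]

```text
t: 23.35
ee_pos: [449.0, -338.9, 102.1]
orientation: [0.22, 3.133, -0.001]
ft_force: [-0.0, 1.9, 6.5]
width: 13.5
grasp_force: 30.0
```

Request:
servo_tool:
  plan:
    - [[1,0,0,0.4,0,0,0],[1,0,0,0.8,0,0,0],[1,0,0,0.9,0,0,0],[1,0,0,0.9,0,0,0],[1,0,0,0.6,0,0,0]]

```text
t: 23.77
ee_pos: [449.1, -339.1, 248.3]
orientation: [0.22, 3.132, -0.002]
ft_force: [-0.3, -0.1, -1.8]
width: 13.7
grasp_force: 30.0
```

Request:
servo_tool:
  plan:
    - [[1,0.325,0.565,0,0,0,-0.95],[1,0.325,0.565,0,0,0,-0.95],[1,0.325,0.565,0,0,0,-0.95],[1,0.325,0.565,0,0,0,-0.95],[1,0.325,0.565,0,0,0,-0.95]]

```text
t: 24.18
ee_pos: [513.8, -224.6, 245.3]
orientation: [-0.867, -3.019, -0.0]
ft_force: [-0.1, -0.5, -1.9]
width: 13.9
grasp_force: 30.0
```

Request:
servo_tool:
  plan:
    - [[1,0.325,0.565,0,0,0,-0.95],[1,0.325,0.565,0,0,0,-0.95],[1,0.325,0.565,0,0,0,-0.95],[1,0.325,0.565,0,0,0,-0.95],[1,0.325,0.565,0,0,0,-0.95]]

```text
t: 24.6
ee_pos: [578.9, -111.5, 245.1]
orientation: [-1.469, -2.776, 0.001]
ft_force: [-0.0, -0.3, -1.1]
width: 13.7
grasp_force: 30.0
```

Request:
servo_tool:
  plan:
    - [[1,0.325,0.565,0,0,0,-0.95],[1,0.325,0.565,0,0,0,-0.95],[1,0.325,0.565,0,0,0,-0.95],[1,0.325,0.565,0,0,0,-0.95],[1,0.325,0.565,0,0,0,-0.95]]

```text
t: 25.02
ee_pos: [643.8, 1.4, 244.9]
orientation: [-2.009, -2.414, 0.001]
ft_force: [0.5, 0.6, -1.3]
width: 14.0
grasp_force: 30.0
```

Request:
servo_tool:
  plan:
    - [[1,0.325,0.565,0,0,0,-0.95],[1,0,0,0,0,0,0],[1,0,0,0,0,0,0],[1,0,0,0,0,0,0],[1,0,0,0,0,0,0]]

```text
t: 25.43
ee_pos: [656.1, 22.0, 245.1]
orientation: [-2.102, -2.334, 0.002]
ft_force: [-1.0, -0.2, -1.7]
width: 14.0
grasp_force: 30.0
```

Run:
```python
from chk import *
im,c=show('w5.png'); o=readout.get_obs(); m=R.from_rotvec(o['orientation']).as_matrix(); print(np.degrees(np.arctan2(m[1,1],m[0,1])),m[:,2].round(4))
```

```text
25.4833 [656.2  21.9 245.3]
5.954950790764037 [-9.e-04 -2.e-04 -1.e+00]
```

View pics/w5.png

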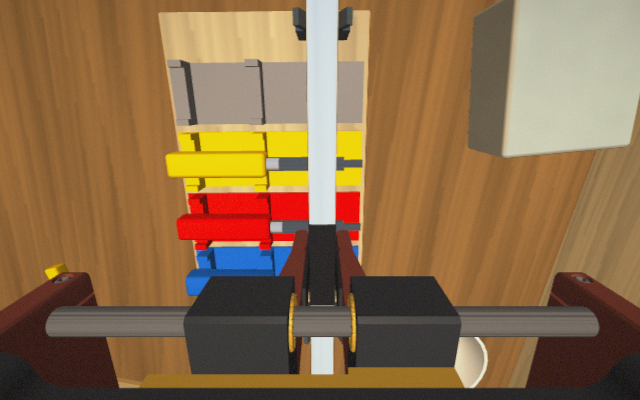

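The bar hangs in line with the far bracket at (323,22). I lower it.

Request:
servo_tool:
  plan:
    - [[1,0.03,0,-0.7,0,0,0],[1,0,0,-0.7,0,0,0],[1,0,0,-0.5,0,0,0],[1,0,0,-0.3,0,0,0],[1,0,0,-0.2,0,0,0]]

```text
t: 25.9
ee_pos: [657.1, 22.1, 147.9]
orientation: [-2.102, -2.332, 0.002]
ft_force: [0.3, 0.9, -2.2]
width: 14.0
grasp_force: 30.0
```

Request:
servo_tool:
  plan:
    - [[1,0,0,-0.2,0,0,0],[1,0,0,-0.15,0,0,0],[1,0,0,-0.1,0,0,0],[1,0,0,0,0,0,0],[1,0,0,0,0,0,0]]

```text
t: 26.32
ee_pos: [658.3, 22.9, 131.9]
orientation: [2.102, 2.334, 0.001]
ft_force: [-0.3, -0.1, -3.0]
width: 13.6
grasp_force: 30.0
```

Request:
servo_tool:
  plan:
    - [[1,-0.02,0,-0.1,0,0,0],[1,0,0,-0.04,0,0,0],[1,0,0,0,0,0,0],[1,0,0,0,0,0,0]]

```text
t: 26.65
ee_pos: [657.3, 22.9, 126.1]
orientation: [2.102, 2.334, 0.0]
ft_force: [0.2, 0.1, -0.3]
width: 13.4
grasp_force: 30.0
```

Request:
servo_tool:
  plan:
    - [[1,0,0,-0.02,0,0,0],[1,0,0,0,0,0,0],[0,0,0,0,0,0,0],[0,0,0,0,0,0,0],[0,0,0,0,0,0,0]]

```text
t: 27.07
ee_pos: [657.4, 22.9, 125.2]
orientation: [2.102, 2.334, 0.001]
ft_force: [0.5, 0.4, 0.7]
width: 30.8
grasp_force: 0.0
```

Request:
servo_tool:
  plan:
    - [[0,0,0,0,0,0,0],[0,0,0,0.5,0,0,0],[0,0,0,0.9,0,0,0],[0,0,0,0.9,0,0,0],[0,0,0,0.9,0,0,0]]

```text
t: 27.48
ee_pos: [656.8, 22.9, 253.9]
orientation: [-2.102, -2.334, 0.001]
ft_force: [1.4, -0.1, 1.2]
width: 43.7
grasp_force: 0.0
```

Request:
servo_tool:
  plan:
    - [[0,-0.5,0,0.8,0,0,0],[0,-0.7,0.7,0,0,0,0],[0,-0.7,0.7,0,0,0,0],[0,-0.7,0.7,0,0,0,0],[0,-0.7,0.7,0,0,0,0]]

```text
t: 27.9
ee_pos: [523.8, 135.6, 285.3]
orientation: [2.104, 2.333, 0.001]
ft_force: [0.0, 0.5, -0.2]
width: 44.0
grasp_force: 0.0
```

Request:
servo_tool:
  plan:
    - [[0,-0.5,0.8,0,0,0,0],[0,-0.3,0.9,0,0,0,0],[0,0,1,0,0,0,0],[0,0,1,0,0,0,0],[0,0,0.7,0,0,0,0]]

```text
t: 28.32
ee_pos: [492.7, 313.9, 285.5]
orientation: [2.101, 2.335, 0.002]
ft_force: [-0.2, -0.2, 1.1]
width: 43.7
grasp_force: 0.0
```

Request:
servo_tool:
  plan:
    - [[0,0,0,0,0,0,0],[0,0,0,0,0,0,0],[0,0,0,0,0,0,0]]

```text
t: 28.57
ee_pos: [492.9, 310.3, 284.7]
orientation: [-2.102, -2.335, 0.002]
ft_force: [-0.5, 0.9, -0.7]
width: 43.7
grasp_force: 0.0
```

Run:
```python
from chk import *
im,c=snap('top','t6.png'); im2,c2=snap('scene','s6.png')
a=cv2.resize(im[95:225,215:375,::-1],(640,520)[:2],interpolation=cv2.INTER_CUBIC)
cv2.imwrite('pics/c6.png',cv2.resize(a,(400,325))if 0 else np.vstack([cv2.resize(a,(480,300)),cv2.resize(im2[150:270,290:450,::-1],(480,300),interpolation=cv2.INTER_CUBIC)]))
hsv=cv2.cvtColor(im,cv2.COLOR_RGB2HSV); m=cv2.inRange(hsv,(85,0,190),(130,70,255)); q=np.zeros_like(m); q[110:160,230:365]=m[110:160,230:365]
for b in blobs(q,2): print(rect(c,b,64))
print(readout.get_obs()['t'],readout.get_obs()['ee_pos'])
```

```text
(array([647.7, 114.8]), array([ 14.6, 135.9]), -83.9)
(array([666.7, -74.1]), array([ 14.4, 136. ]), -83.4)
28.6667 [493.15868493 309.59115034 284.90028484]
```

View pics/c6.png

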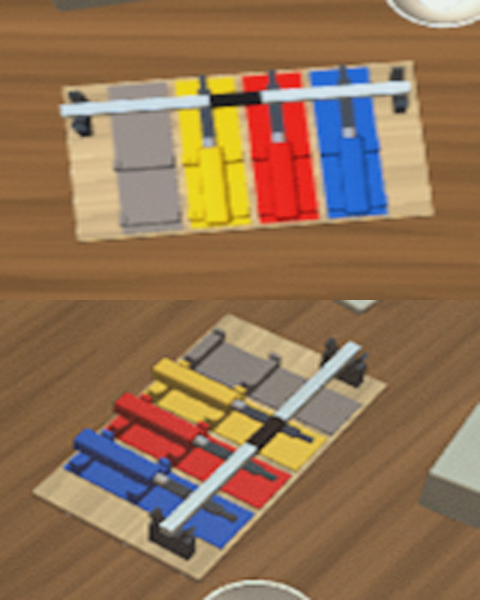

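The bar sits in both brackets: its middle is at (657,20) against (659,19.5) at the start, with the same yaw. Every file lies in the bay of its own colour, with the blades under the bar. I hand in.

```bash
python3 -c "
from workcell import close_job
print(close_job())"
```

```text
the job is handed in; nothing more can be done
None
```

I handed the job in at about 29 s: the three files are in their own-colour bays and the bar is back in both brackets, as the last pictures show; the hand-in returned no verdict.

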